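# Prop open the electrode case

### The job

The lid of the aluminium electrode case stands open with nothing to hold it. Swing the case's own prop rod, the one with the red grip, up out of its clip to its stop, then tip the lid forward so that it comes to rest on the rod with the rod's end in the yellow slot, and leave it propped open. Do not let the lid fall shut, and leave the loose spare rod with the black grip where it lies.

Things in the scene. Friction and masses are not known exactly. Their poses are not given: they have to be found in the camera images.
- case: Aluminium case fixed to the bench: 300 (x) x 240 (y) x 75 mm; origin at the centre of its underside, z up. Black deck 68 mm above it, copper electrodes up to 85 mm on the half at -x. Hinge line of the lid along x through (0, 120, 78) mm. Rod pivot at (70, -85, 98) mm, between steel ears; clip at (70, 70) mm, prongs up to 102 mm. The rod swings in the plane x = 70 mm.
- prop (a joint): Angle of the 10 mm steel prop rod, rad: 0 = level in its open-topped clip, pointing from its pivot to the case's +y; it grows as the free end (190 mm from the pivot) rises, to a hard stop at 0.95, where it still leans towards the lid's hinge. The stiff pivot (0.2 N m, about 2 N at the grip) lets it stay where it is left.
- prop_grip (a point): Centre of the rod's red grip, a square sleeve 16 mm wide and high and 60 mm long along the rod, 115 mm from the pivot. At angle q it is at (70, -85 + 115 cos q, 98 + 115 sin q) mm in the case's frame.
- lid (a joint): Angle of the lid, rad: 0 shut, 1.57 upright, at most 1.75. A tray-shaped shell 300 x 240 x 40 mm deep, 0.4 kg; upright, its flat outer face stands 40 mm beyond the hinge line on the case's +y side and its top edge 318 mm above the bench. From 1.2 to 1.6 hinge friction holds it; below 1.05 it sinks slowly by its own weight, until shut if the rod is not up.
- lid_push (a point): Point on the lid's flat outer face, midway along the hinge direction, 210 mm from the hinge edge (30 mm below the top edge when upright). A push of 1 to 3 N here towards the case's -y tips the lid. On the inner face is a slot (28 x 52 mm, yellow border 9 mm high) in line with the rod; resting on the rod at its stop the lid is at about 0.89 rad.
- spare: Bystander: a loose spare rod lying on the bench, 190 mm long along its x, 10 mm thick, with a black square sleeve 16 mm wide and 60 mm long in the middle; origin under the middle of the sleeve. Leave it alone.

How it is judged:
On the way:
1. the prop rod is swung up to within 9 degrees of its stop while the lid still stands up (value of joint prop above 0.79 rad and value of joint lid above 1.1 rad), for 0.1 s.
At the end, for the whole second after the job is handed in: The rod stands within 0.1 rad of its stop and the lid rests on it, still, at 0.80 to 0.98 rad; the spare rod has not moved more than 30 mm and the lid never dropped below 0.6 rad (value of joint prop above 0.85 rad and value of joint lid between 0.8 and 0.98 rad and velocity of joint lid between -0.05 and 0.05 rad/s); the robot touches nothing.
It fails at once if the lid fell towards shut, below 0.6 rad (value of joint lid below 0.6 rad).
It fails at once if the spare rod was moved more than 30 mm (distance of spare from where it was at the start of the episode above 0.03 m).
It also fails if it takes over 59 s, if anything falls off the work surface, if the arm or the gripper's body presses on something with over 40 N, if the wrist force passes 120 N, or if a joint passes its speed limit or range.

### The arm

A 7-joint arm with a two-finger parallel gripper is mounted at the origin on the work surface. World frame = base frame: x ahead of the robot, y to its left, z up, the work surface at z = 0. Lengths are in m, angles in rad, forces in N, time in s.
With the tool pointing down it reaches from about 0.4 to 0.75 m from the base axis. Payload 19.5 kg.
Tool frame: the origin (TCP) lies on the centre line of the jaws, within the pads' length; the fingertips stand 17 mm ahead of it and the grasp point (between the pads) lies 2 mm behind it; z points along the fingers, y is the line along which they close (so a half turn about z gives the same grasp; the last joint's range is limited). The gripper opens to 85 mm and grips with 20 to 120 N. Pads are 22 mm wide; open, the fingers measure 114 mm over their backs; the gripper's body (76 mm by 85 mm) begins 54 mm behind the grasp point. The pads swing forward as they close: fully open they stand 13 mm farther back than shut.
Start: joints at [1.299, 0.707, -0.028, 1.485, 0.022, 0.951, -0.075], TCP at [0.131, -0.56, 0.248] pointing down, gripper open.
Joint ranges: [-2.71, 2.71], [-0.32, 2.16], [-1.57, 1.52], [0, 2.45], [-1.46, 4.6], [0, 2.02], [-2.83, 2.83]. Speed limits (rad/s): [1.89, 1.89, 2.57, 2.57, 3.01, 3.01, 3.01].

### API

Orientations are given as a 3x3 rotation matrix whose columns are the frame's x, y, z axes.
In Python, from cell import sense, vision, ctrl gives the robot as it stands.
- The arm moves only by the tool move_arm, never from a script. Its argument "steps" is a list of rows, each a list of 7 numbers: the turn, a rotation vector about the tool's x, y, z in degrees, then the shift along the tool's x, y, z in m, then the finger opening in m, from 0 to 0.0854. In form: [[wx, wy, wz, tx, ty, tz, jaw], ...]. A call has 1 to 10 rows; each row is the pose to reach, as a shift and turn from the pose commanded when the call began, along the tool's axes at that moment; what a row does not reach only later rows make up. A row lasts 1/10 s, in which the tool goes at most 50 mm and 8.59 degrees, less where a joint would pass 70% of its speed; a pose out of reach is approached as far as the arm can. A call with a gripper value outside its range is refused whole. The fingers move at their own pace and stop on an object; "newtons" is the grip in N (left out, the last holds). Time passes only in rows, so rows that repeat a pose let the fingers close. It gives the time, the measured TCP pose, the force, the opening and the grip force at its end, in the units of the state.
- sense(): the state, without advancing time (a new reading comes with each control period).
- vision.get_image(name): name is "side" or "top" or "wrist"; returns the picture (480x640x3 uint8, blue, green, red); there is no depth.
- vision.get_calibration(name): a dict with "K" (3x3 intrinsics, pixels), "R" (3x3) and "t" (3): a world point X has camera coordinates R X + t. Camera axes: x right, y down, z forward; pixel columns grow to the right and rows downward; lengths in m; the calibration is good to about 2 mm. A picture is of the moment at which its call begins: read the wrist's pose just before it. get_calibration takes no time and is no camera call; for the wrist camera it gives the pose at the moment of the call.
- ctrl.close_job(): hands the job in; it is judged then, once.
The state is a dict: "clock": time; "qpos": joint angles; "qvel": joint speeds; "joint_torque": joint torques, N m; "ee_pos": TCP position; "ee_rot": TCP orientation; "wrist_force": force on the tool from outside, world axes, zero at the start; "ft_torque": the same for the moment, N m; "grip_width": finger opening in m; "finger_force": force on a finger pad.
Only numpy, scipy, OpenCV 4.12 (cv2) and the standard library are available. Lean on these libraries where they do the work, as an engineer would, in place of code of your own. Each camera call takes 0.05 s, during which the arm holds its last target. There are 200 camera calls.

## Working session

There is one attempt and no reset: what is moved stays moved. The work goes in short steps, Python scripts to look and compute and a tool call to move; the robot and the scene stay as the last step left them, time stands still between calls to the robot, and variables do not carry over. Pictures are saved under pics/ and viewed, at most 10 in all, crops included, and the job is handed in when it is done.

Besides the shell and the picture viewer there is one more tool, called after ">>>" as name([rows], argument=value, ...), one row to a line, values as JSON. move_arm: Moves the arm, as the interface text tells. Its arguments: {"type":"object","properties":{"steps":{"type":"array"},"newtons":{"type":"number"}},"required":["steps"]}

```bash
mkdir -p pics; python3 - <<'E'
from cell import sense, vision
import cv2,numpy as np
for n in("side","top"):
    cv2.imwrite(f"pics/{n}0.png",vision.get_image(n)); c=vision.get_calibration(n); print(n,c["K"].round(1).tolist(),(-c["R"].T@c["t"]).round(3),c["R"].round(2).tolist())
s=sense();print(s["clock"],s["ee_pos"],s["ee_rot"])
E
```

```text
side [[542.0, 0.0, 310.8], [0.0, 542.0, 242.7], [0.0, 0.0, 1.0]] [ 0.223 -0.664  0.944] [[0.88, -0.47, 0.01], [-0.35, -0.66, -0.66], [0.32, 0.58, -0.75]]
top [[539.9, 0.0, 325.1], [0.0, 539.9, 240.9], [0.0, 0.0, 1.0]] [ 0.366 -0.016  1.167] [[0.16, -0.99, 0.0], [-0.97, -0.16, -0.2], [0.2, 0.03, -0.98]]
0.1 [ 0.13094349 -0.55969265  0.24788865] [[ 9.73713428e-01  2.27776442e-01 -2.27969857e-04]
 [ 2.27776555e-01 -9.73713016e-01  8.96287042e-04]
 [-1.78241440e-05 -9.24652917e-04 -9.99999572e-01]]
```

View pics/side0.png

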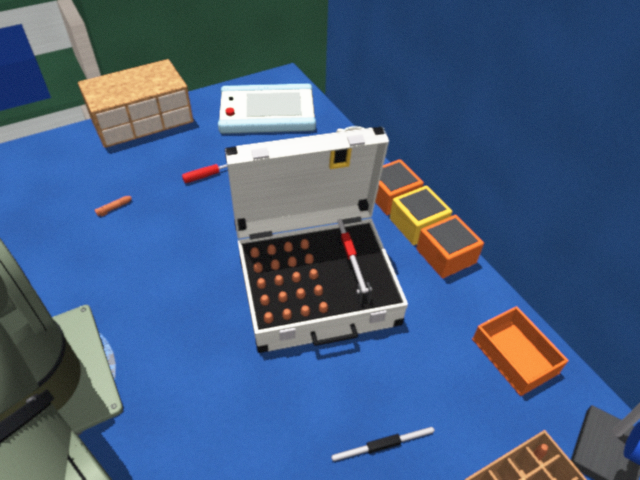

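View pics/top0.png

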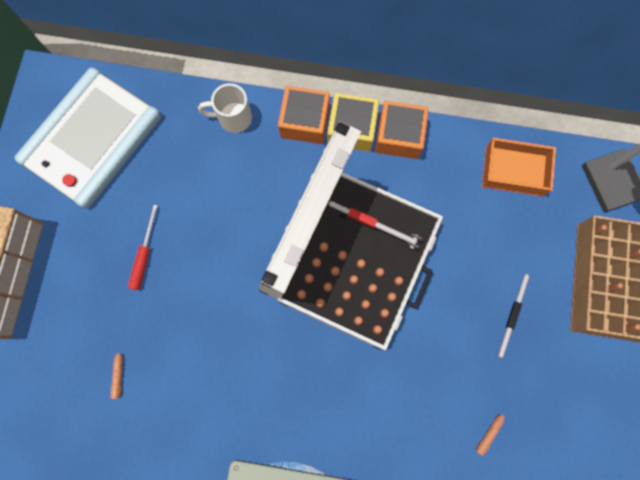

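The side view shows the lid upright, the yellow slot at (340,157), the red grip at (349,245) and the spare rod at (383,443). In the top view the front rim corners are at about (440,215) and (387,346), and the red grip is at (362,218).

```bash
cat > h.py <<'E'
import numpy as np, cv2
def ray(c,p):
    d=c["R"].T@np.linalg.inv(c["K"])@np.array([p[0],p[1],1.]); return -c["R"].T@c["t"],d
def onz(c,p,z):
    o,d=ray(c,p); return o+d*(z-o[2])/d[2]
def tri(a,p,b,q):
    o,d=ray(a,p);e,f=ray(b,q); d/=np.linalg.norm(d); f/=np.linalg.norm(f)
    s,t=np.linalg.lstsq(np.c_[d,-f],e-o,rcond=None)[0]; P,Q=o+s*d,e+t*f; return (P+Q)/2,np.linalg.norm(P-Q)
def red(im,box):
    x0,y0,x1,y1=box; h=cv2.cvtColor(im,cv2.COLOR_BGR2HSV)[y0:y1,x0:x1]
    m=cv2.inRange(h,(0,190,90),(6,255,255))|cv2.inRange(h,(172,190,90),(180,255,255))
    n,l,s,c=cv2.connectedComponentsWithStats(m); i=1+np.argmax(s[1:,4]); return c[i]+[x0,y0],s[i],cv2.fitLine(np.argwhere(l==i)[:,::-1].astype(np.float32),2,0,.01,.01).ravel()[:2]
E
python3 - <<'E'
from h import *; from cell import vision
S,T=vision.get_calibration("side"),vision.get_calibration("top")
si,ti=cv2.imread("pics/side0.png"),cv2.imread("pics/top0.png")
rs,ss,_=red(si,(335,225,365,262)); rt,st,lt=red(ti,(330,195,400,240)); print(rs,ss,rt,st)
print("grip",tri(S,rs,T,rt), onz(T,rt,.104),onz(S,rs,.104))
a,b=onz(T,(440,215),.075),onz(T,(387,346),.075); print("corners",a,b,np.linalg.norm(a-b))
a2,b2=onz(S,(404,300),.075),onz(S,(259,335),.075); print("side corners",a2,b2,np.linalg.norm(a2-b2))
for x,y in((a,b),(a2,b2)): print("yaw",np.degrees(np.arctan2(*(x-y)[[1,0]])))
p,q=onz(T,rt-lt*15,.104),onz(T,rt+lt*15,.104); print("rod yaw(+-90)",np.degrees(np.arctan2(*(p-q)[[1,0]])))
print("pivot",onz(T,(414,241),.1),"slot",tri(S,(340,157),S,(340,157))[0])
E
```

```text
[348.27319588 244.27319588] [  7   8  14  25 194] [354.5 216.5] [24 21  2  2  2]
grip (array([ 0.65450595, -0.03731757,  0.08368248]), np.float64(0.006361947447986964)) [ 0.64601365 -0.03597888  0.104     ] [ 0.64757276 -0.05248295  0.104     ]
corners [ 0.68616212 -0.21236165  0.075     ] [ 0.40188301 -0.14051127  0.075     ] 0.29321850022587526
side corners [ 0.68372944 -0.2077918   0.075     ] [ 0.39961697 -0.14630638  0.075     ] 0.2906894366825607
yaw -14.184222855656468
yaw -12.211198438107012
rod yaw(+-90) 144.95103806713777
pivot [ 0.61630546 -0.16247048  0.1       ] slot [ 0.2230037  -0.66433502  0.94445856]
```

```bash
sed -i 's/(0,190,90),(6,255,255)/(0,140,90),(7,255,255)/; s/(172,190,90)/(168,140,90)/' h.py
python3 - <<'E'
from h import *; from cell import vision
S,T=vision.get_calibration("side"),vision.get_calibration("top")
si,ti=cv2.imread("pics/side0.png"),cv2.imread("pics/top0.png")
rs,ss,_=red(si,(335,225,365,262)); rt,st,lt=red(ti,(340,195,400,240)); print(rs,ss,rt,st)
g,e=tri(S,rs,T,rt);print("grip",g,e)
p,q=onz(T,rt-lt*15,.104),onz(T,rt+lt*15,.104); print("rod yaw",np.degrees(np.arctan2(*(p-q)[[1,0]])))
for yaw in(-12,-13,-14,-15):
    t=np.radians(yaw);R=np.array([[np.cos(t),-np.sin(t)],[np.sin(t),np.cos(t)]])
    o=onz(T,rt,.102)[:2]-R@[.07,.03]
    print(yaw,"origin from grip",o,[(c["K"]@(c["R"]@np.r_[o+R@v[:2],v[2]]+c["t"])) for c in()] )
    for c in(S,T):
        r=[]
        for v in([.15,-.12,.075],[-.15,-.12,.075],[.07,-.085,.102],[.07,.03,.102]):
            k=c["K"]@(c["R"]@np.r_[o+R@v[:2],v[2]]+c["t"]); r.append((k[:2]/k[2]).round(0).tolist())
        print(r)
E
```

```text
[348.45049505 244.51485149] [  7   8  15  25 202] [362.39636364 217.25818182] [  8  13  30  20 275]
grip [ 0.64781704 -0.05221067  0.10266142] 0.0007857474993205116
rod yaw 73.8266433654687
-12 origin from grip [ 0.5728956  -0.06690549] []
[[411.0, 301.0], [261.0, 337.0], [367.0, 288.0], [348.0, 245.0]]
[[442.0, 211.0], [393.0, 347.0], [416.0, 237.0], [362.0, 217.0]]
-13 origin from grip [ 0.57264884 -0.06559941] []
[[410.0, 302.0], [260.0, 336.0], [366.0, 288.0], [348.0, 245.0]]
[[442.0, 213.0], [391.0, 348.0], [415.0, 238.0], [362.0, 217.0]]
-14 origin from grip [ 0.57242492 -0.06428922] []
[[409.0, 302.0], [258.0, 335.0], [366.0, 288.0], [348.0, 245.0]]
[[442.0, 214.0], [389.0, 348.0], [415.0, 239.0], [362.0, 217.0]]
-15 origin from grip [ 0.5722239  -0.06297532] []
[[408.0, 303.0], [256.0, 333.0], [365.0, 288.0], [348.0, 245.0]]
[[443.0, 215.0], [386.0, 349.0], [415.0, 240.0], [362.0, 217.0]]
```

```bash
python3 - <<'E'
import cv2,numpy as np
t=cv2.imread("pics/top0.png")[110:360,250:450];s=cv2.imread("pics/side0.png")[120:360,215:415]
f=lambda i:cv2.resize(i,(400,500),interpolation=cv2.INTER_CUBIC)
cv2.imwrite("pics/z.png",np.hstack([f(t),cv2.resize(cv2.copyMakeBorder(s,0,10,0,0,0),(400,500),interpolation=cv2.INTER_CUBIC)]))
E
```

```text
(no output)
```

View pics/z.png

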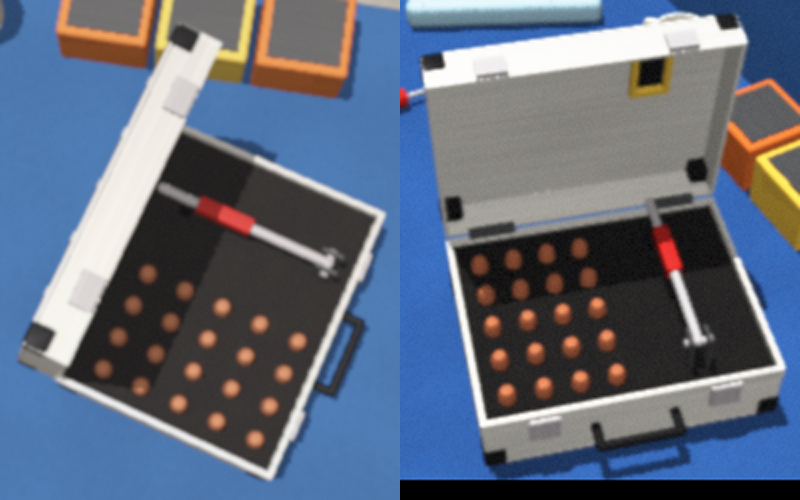

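Zoomed, the front rim corners are at top (442,217) and (385,349), which gives a case yaw of about -15.5°. The grip triangulates to (0.648,-0.052,0.103), matching the expected height of about 0.10. Next I'll work out the move to hover.

```bash
cat >> h.py <<'E'
from scipy.spatial.transform import Rotation as Ro
YAW=-15.5; G0=np.array([.648,-.052,.098])
C=Ro.from_euler('z',YAW,degrees=True).as_matrix(); O=G0-C@[.07,.03,.098]
def tool(a):
    a=np.radians(a);s,c=np.sin(a),np.cos(a); return C@np.array([[0,1,0],[c,0,s],[s,0,-c]])
def grip(q,back=0,a=None,d=.002):
    R=tool(a); return O+C@[.07,-.085+.115*np.cos(q),.098+.115*np.sin(q)]+R[:,2]*(d-back),R
def rel(s,p,R):
    A=s["ee_rot"]; return np.r_[np.degrees(Ro.from_matrix(A.T@R).as_rotvec()).round(1),(A.T@(p-s["ee_pos"])).round(4)].tolist()
E
python3 - <<'E'
from h import *; from cell import sense
print(O); s=sense(); print(grip(0,.12,20)[0],rel(s,*grip(0,.12,20)))
E
```

```text
[ 5.72528717e-01 -6.22022273e-02  1.38777878e-17]
[ 0.63721469 -0.09089056  0.20888373] [10.7, 18.0, -60.7, 0.5997, -0.3411, 0.0393]
```

>>> move_arm([
  [2, 3, -10, 0.1, -0.057, 0.006, 0.05],
  [4, 6, -20, 0.2, -0.114, 0.013, 0.05],
  [6, 9, -30, 0.3, -0.17, 0.02, 0.05],
  [8, 12, -40, 0.4, -0.228, 0.026, 0.05],
  [10, 15, -50, 0.5, -0.284, 0.033, 0.05],
  [10.7, 18, -60.7, 0.6, -0.341, 0.039, 0.05],
  [10.7, 18, -60.7, 0.6, -0.341, 0.039, 0.05],
  [10.7, 18, -60.7, 0.6, -0.341, 0.039, 0.05],
  [10.7, 18, -60.7, 0.6, -0.341, 0.039, 0.05],
  [10.7, 18, -60.7, 0.6, -0.341, 0.039, 0.05],
], newtons=30)

```text
clock: 1.1
ee_pos: [0.4985, -0.2195, 0.2196]
ee_rot: [[0.252, 0.964, 0.091], [0.905, -0.267, 0.33], [0.342, -0.001, -0.94]]
wrist_force: [1.8, -0.6, 0.1]
grip_width: 0.0501
finger_force: 0.0
```

```bash
python3 - <<'E'
from h import *; from cell import sense
s=sense(); print(s["clock"],s["qpos"].round(2) if hasattr(s["qpos"],'round') else s["qpos"],rel(s,*grip(0,.12,20)))
E
```

```text
1.1 [ 0.77  0.78 -0.48  1.57 -0.02  0.9   0.15] [-0.0, 0.0, -0.0, 0.1476, 0.0993, 0.065]
```

>>> move_arm([
  [0, 0, 0, 0.04, 0.028, 0.018, 0.05],
  [0, 0, 0, 0.08, 0.056, 0.035, 0.05],
  [0, 0, 0, 0.12, 0.084, 0.053, 0.05],
  [0, 0, 0, 0.147, 0.099, 0.065, 0.05],
  [0, 0, 0, 0.147, 0.099, 0.065, 0.05],
  [0, 0, 0, 0.147, 0.099, 0.065, 0.05],
])

```text
clock: 1.7
ee_pos: [0.6355, -0.092, 0.2085]
ee_rot: [[0.25, 0.964, 0.09], [0.906, -0.266, 0.329], [0.341, -0.001, -0.94]]
wrist_force: [0.5, -1.7, -1.3]
grip_width: 0.0501
finger_force: 0.0
```

```bash
python3 - <<'E'
from h import *; from cell import sense,vision
s=sense(); print(s["clock"],s["ee_pos"].round(4),np.round(s["qpos"],2),rel(s,*grip(0,0,20)))
W=vision.get_calibration("wrist");im=vision.get_image("wrist"); cv2.imwrite("pics/w1.png",im)
c,st,l=red(im,(0,0,640,480)); print(c,st,onz(W,c,.104))
for v in grip(0,0,20,0)[0]+[0,0,.006],O+C@[.07,-.085,.103],O+C@[.07,.105,.103]:
    k=W["K"]@(W["R"]@v+W["t"]); print(k[:2]/k[2])
E
```

```text
1.7 [ 0.6355 -0.092   0.2085] [ 0.43  0.89 -0.42  1.3  -0.03  0.96 -0.09] [-0.1, 0.0, 0.1, 0.0017, 0.0015, 0.1202]
[325.8401487  238.67126925] [ 315  197   26   84 1883] [ 0.6480592  -0.05146512  0.104     ]
[325.95707781 239.39878606]
[325.69073971 402.79232467]
[326.10928026 139.8011871 ]
```

View pics/w1.png

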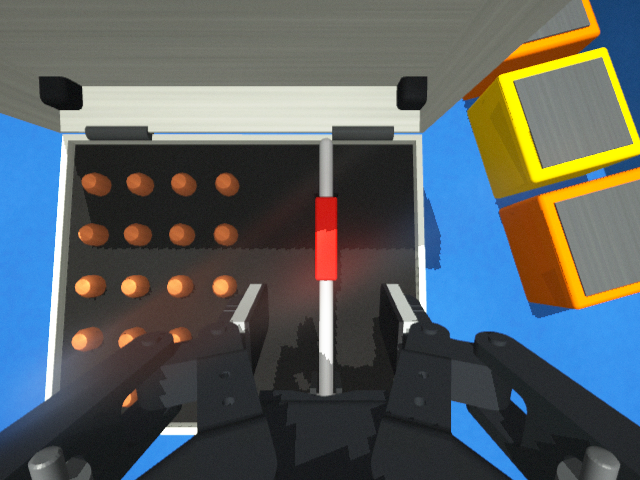

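The wrist view shows the red grip at (326,239), exactly where predicted, with the rod straight in the image, so position and yaw are good. I'll descend and close.

>>> move_arm([
  [0, 0, 0, 0.001, 0.001, 0.04, 0.05],
  [0, 0, 0, 0.002, 0.001, 0.08, 0.05],
  [0, 0, 0, 0.002, 0.001, 0.105, 0.05],
  [0, 0, 0, 0.002, 0.001, 0.12, 0.05],
  [0, 0, 0, 0.002, 0.001, 0.12, 0.05],
  [0, 0, 0, 0.002, 0.001, 0.12, 0.01],
  [0, 0, 0, 0.002, 0.001, 0.12, 0.01],
  [0, 0, 0, 0.002, 0.001, 0.12, 0.01],
  [0, 0, 0, 0.002, 0.001, 0.12, 0.01],
  [0, 0, 0, 0.002, 0.001, 0.12, 0.01],
], newtons=25)

```text
clock: 2.75
ee_pos: [0.648, -0.0523, 0.0974]
ee_rot: [[0.251, 0.964, 0.091], [0.906, -0.267, 0.328], [0.341, 0.0, -0.94]]
wrist_force: [-4.1, -4.5, 3.2]
grip_width: 0.0158
finger_force: 29.2
```

```bash
python3 - <<'E'
from h import *; from cell import sense
s=sense(); print(s["clock"],s["ee_pos"].round(4),s["grip_width"],s["finger_force"],grip(0,0,20)[0])
for q in np.linspace(0,.95,11): print(q.round(2),rel(s,*grip(q,0,20+q*20)))
E
```

```text
2.75 [ 0.648  -0.0523  0.0974] 0.015803847273388242 29.20983910560608 [ 0.6481828  -0.05134084  0.09612061]
0.0 [0.0, 0.1, -0.0, 0.0005, -0.0001, 0.0015]
0.1 [0.0, 2.0, -0.0, 0.0038, -0.0001, -0.0089]
0.19 [0.0, 3.9, -0.0, 0.0061, -0.0001, -0.0196]
0.29 [0.0, 5.8, -0.0, 0.0074, -0.0001, -0.0304]
0.38 [0.0, 7.7, -0.0, 0.0076, -0.0001, -0.0414]
0.48 [0.0, 9.6, -0.0, 0.0068, -0.0001, -0.0523]
0.57 [0.0, 11.5, -0.0, 0.005, -0.0001, -0.063]
0.66 [0.0, 13.4, -0.0, 0.0021, -0.0001, -0.0736]
0.76 [0.0, 15.3, 0.0, -0.0017, -0.0001, -0.0838]
0.86 [0.0, 17.2, 0.0, -0.0065, -0.0001, -0.0936]
0.95 [0.0, 19.1, 0.0, -0.0122, -0.0001, -0.1029]
```

>>> move_arm([
  [0, 1, 0, 0.002, 0, -0.005, 0.01],
  [0, 2, 0, 0.0033, 0, -0.0104, 0.01],
  [0, 3, 0, 0.0045, 0, -0.0157, 0.01],
  [0, 3.9, 0, 0.0056, 0, -0.0211, 0.01],
  [0, 5.8, 0, 0.007, 0, -0.032, 0.01],
  [0, 7.7, 0, 0.007, 0, -0.043, 0.01],
  [0, 9.6, 0, 0.0063, 0, -0.054, 0.01],
  [0, 11.5, 0, 0.0045, 0, -0.0645, 0.01],
  [0, 13.4, 0, 0.0016, 0, -0.075, 0.01],
  [0, 13.4, 0, 0.0016, 0, -0.075, 0.01],
])

```text
clock: 3.75
ee_pos: [0.6416, -0.0755, 0.1692]
ee_rot: [[0.224, 0.963, 0.148], [0.803, -0.268, 0.532], [0.552, -0.0, -0.834]]
wrist_force: [0.9, -0.3, 1.2]
grip_width: 0.0156
finger_force: 26.3
```

```bash
python3 - <<'E'
from h import *; from cell import sense
s=sense(); print(s["clock"],s["ee_pos"].round(4),s["wrist_force"],s["grip_width"],s["finger_force"],grip(.66,0,33.2)[0])
for q in (.66,.76,.86,.95,.97): print(q,rel(s,*grip(q,0,20+q*20)))
E
```

```text
3.75 [ 0.6416 -0.0755  0.1692] [ 0.88883214 -0.32333831  1.20020511] 0.015563378554482473 26.29011243581772 [ 0.64183861 -0.07421724  0.16683491]
0.66 [0.0, -0.3, -0.0, -0.0002, -0.0001, 0.0026]
0.76 [0.0, 1.7, -0.0, -0.0016, -0.0001, -0.0088]
0.86 [0.0, 3.7, -0.0, -0.0041, -0.0, -0.02]
0.95 [0.0, 5.5, -0.0, -0.0073, -0.0, -0.0298]
0.97 [0.0, 5.9, -0.0, -0.0081, -0.0, -0.0319]
```

>>> move_arm([
  [0, 1, 0, -0.0008, 0, -0.006, 0.01],
  [0, 2, 0, -0.0018, 0, -0.012, 0.01],
  [0, 3, 0, -0.003, 0, -0.018, 0.01],
  [0, 4, 0, -0.0045, 0, -0.024, 0.01],
  [0, 5, 0, -0.006, 0, -0.028, 0.01],
  [0, 5.5, 0, -0.0075, 0, -0.0315, 0.01],
  [0, 5.5, 0, -0.0075, 0, -0.0325, 0.01],
  [0, 5.5, 0, -0.0075, 0, -0.0325, 0.01],
  [0, 5.5, 0, -0.0075, 0, -0.0325, 0.01],
])

```text
clock: 4.65
ee_pos: [0.6352, -0.0979, 0.1909]
ee_rot: [[0.208, 0.964, 0.167], [0.75, -0.267, 0.606], [0.628, -0.0, -0.778]]
wrist_force: [7.4, 5.3, -8.8]
grip_width: 0.0153
finger_force: 26.2
```

```bash
python3 - <<'E'
from h import *; from cell import sense,vision
s=sense(); print(s["clock"],s["ee_pos"].round(4),np.round(s["wrist_force"],1),s["grip_width"],s["finger_force"],grip(.95,0,39)[0])
im=vision.get_image("side"); cv2.imwrite("pics/s2.png",im)
E
```

```text
4.65 [ 0.6352 -0.0979  0.1909] [ 7.4  5.3 -8.8] 0.015315835022457591 26.186054348945618 [ 0.63548047 -0.09714397  0.18998849]
```

View pics/s2.png

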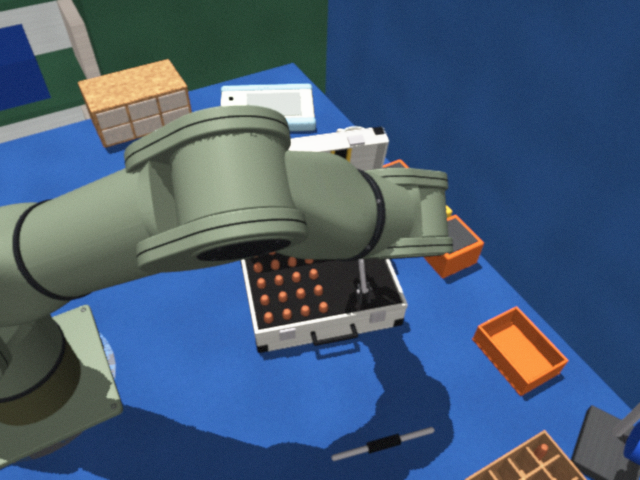

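The side view is mostly hidden by the arm, but the rod rises from its pivot at (363,288) and the wrist feels the stop (about 9 N downward). I'll release and back out.

>>> move_arm([
  [0, 0, 0, 0, 0, 0.001, 0.05],
  [0, 0, 0, 0, 0, 0.001, 0.05],
  [0, 0, 0, 0, 0, 0.001, 0.05],
  [0, 0, 0, 0, 0, 0.001, 0.05],
  [0, 0, 0, 0, 0, -0.02, 0.05],
  [0, 0, 0, 0, 0, -0.05, 0.05],
  [0, 0, 0, 0, 0, -0.09, 0.05],
  [0, 0, 0, 0, 0, -0.13, 0.05],
  [0, 0, 0, 0, 0, -0.13, 0.0],
  [0, 0, 0, 0, 0, -0.13, 0.0],
])

```text
clock: 5.7
ee_pos: [0.6133, -0.177, 0.2925]
ee_rot: [[0.208, 0.964, 0.168], [0.75, -0.267, 0.605], [0.627, 0.0, -0.779]]
wrist_force: [0.2, -0.4, -0.5]
grip_width: 0.0218
finger_force: 0.0
```

```bash
python3 - <<'E'
from h import *; from cell import sense,vision
s=sense(); print(s["clock"],s["ee_pos"].round(4),np.round(s["wrist_force"],1),s["grip_width"])
im=vision.get_image("wrist"); W=vision.get_calibration("wrist"); cv2.imwrite("pics/w3.png",im)
c,st,_=red(im,(0,0,640,480)); print(c,st)
for q in (.75,.85,.95):
    v=grip(q,0,0,0)[0]; k=W["K"]@(W["R"]@v+W["t"]); print(q,k[:2]/k[2])
for y,z,a in((-.05,.44,0),(.1,.44,-20),(.22,.44,-20),(.215,.295,-20)): print(y,z,O+C@[0,y,z],rel(s,O+C@[0,y,z],tool(a)))
E
```

```text
5.7 [ 0.6133 -0.177   0.2925] [ 0.2 -0.4 -0.5] 0.021769575141966358
[323.54177898 236.74460916] [ 313  198   22   76 1484]
0.75 [324.51877232 227.44894486]
0.85 [324.52011058 232.23830607]
0.95 [324.52063752 238.76621675]
-0.05 0.44 [ 0.5591668  -0.11038375  0.44      ] [0.0, -38.9, -0.0, 0.1312, -0.07, -0.0837]
0.1 0.44 [0.59925255 0.03416082 0.44      ] [0.0, -58.9, -0.0, 0.2481, -0.07, 0.0104]
0.22 0.44 [0.63132116 0.14979647 0.44      ] [0.0, -58.9, -0.0, 0.3415, -0.07, 0.0857]
0.215 0.295 [0.62998497 0.14497832 0.295     ] [0.0, -58.9, -0.0, 0.2466, -0.07, 0.1954]
```

View pics/w3.png

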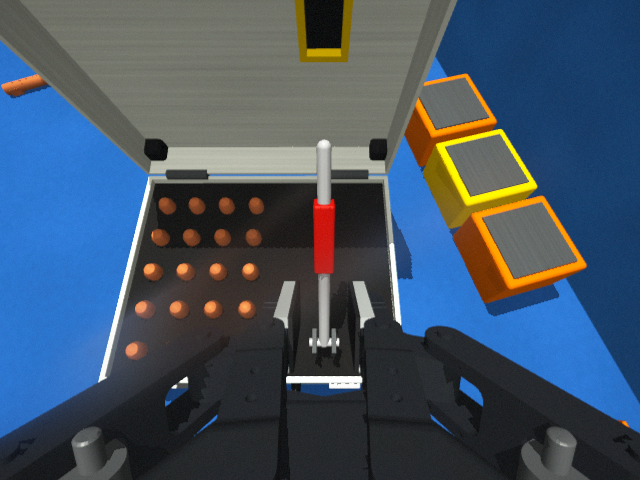

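The wrist view shows the rod up, with the red grip at (324,237). The prediction for 0.95 rad was (325,239), so it is at its stop. The lid is upright with the slot at (325,30). Next I go up and over the lid.

>>> move_arm([
  [0, -6, 0, 0.03, 0, -0.038, 0],
  [0, -12, 0, 0.06, -0.01, -0.075, 0],
  [0, -20, 0, 0.095, -0.03, -0.1, 0],
  [0, -28, 0, 0.115, -0.05, -0.09, 0],
  [0, -36, 0, 0.135, -0.07, -0.08, 0],
  [0, -44, 0, 0.17, -0.07, -0.05, 0],
  [0, -52, 0, 0.21, -0.07, -0.02, 0],
  [0, -58.9, 0, 0.248, -0.07, 0.0104, 0],
  [0, -58.9, 0, 0.28, -0.07, 0.036, 0],
  [0, -58.9, 0, 0.31, -0.07, 0.06, 0],
])

```text
clock: 6.75
ee_pos: [0.6149, 0.0967, 0.4384]
ee_rot: [[0.246, 0.965, -0.093], [0.905, -0.263, -0.334], [-0.347, -0.003, -0.938]]
wrist_force: [2.6, -1.0, 0.4]
grip_width: 0.0003
finger_force: 0.0
```

```bash
python3 - <<'E'
from h import *; from cell import sense,vision
s=sense(); print(s["clock"],s["ee_pos"].round(4),np.round(s["qpos"],2),np.round(s["wrist_force"],1),(C.T@(s["ee_pos"]-O)).round(3),(C.T@s["ee_rot"]).round(2).tolist())
for y,z,a in((.225,.44,-20),(.225,.295,-20)): print(y,z,rel(s,O+C@[0,y,z],tool(a)))
E
```

```text
6.75 [0.6149 0.0967 0.4384] [-0.28  0.83 -0.26  0.57  0.49  1.97 -0.6 ] [ 2.6 -1.   0.4] [-0.002  0.164  0.438] [[-0.01, 1.0, -0.0], [0.94, 0.0, -0.35], [-0.35, -0.0, -0.94]]
0.225 0.44 [-0.0, 0.3, 0.3, 0.0562, 0.0019, -0.0225]
0.225 0.295 [-0.0, 0.3, 0.3, 0.1064, 0.0023, 0.1135]
```

>>> move_arm([
  [0, 6, 0, 0.015, 0.001, -0.006, 0],
  [0, 13, 0, 0.035, 0.002, -0.014, 0],
  [0, 20, 0, 0.056, 0.002, -0.0225, 0],
  [0, 20, 0, 0.056, 0.002, -0.0225, 0],
  [0, 20, 0, 0.056, 0.002, -0.0225, 0],
])

```text
clock: 7.25
ee_pos: [0.6331, 0.1493, 0.4412]
ee_rot: [[0.266, 0.964, -0.003], [0.964, -0.266, -0.004], [-0.005, -0.001, -1.0]]
wrist_force: [1.4, -0.5, -0.2]
grip_width: -0.0001
finger_force: 0.0
```

```bash
python3 - <<'E'
from h import *; from cell import sense,vision
s=sense(); print(s["clock"],s["ee_pos"].round(4),np.round(s["qpos"],2),np.round(s["wrist_force"],1),(C.T@(s["ee_pos"]-O)).round(3),(C.T@s["ee_rot"]).round(2).tolist())
for y,z,a in((.225,.44,0),(.225,.295,0)): print(y,z,rel(s,O+C@[0,y,z],tool(a)))
cv2.imwrite("pics/s4.png",np.hstack([cv2.resize(vision.get_image(n),(400,300)) for n in("side","top")]))
E
```

```text
7.25 [0.6331 0.1493 0.4412] [-0.18  0.78 -0.4   0.62  0.28  1.77 -0.68] [ 1.4 -0.5 -0.2] [0.002 0.22  0.441] [[-0.0, 1.0, -0.0], [1.0, 0.0, -0.0], [-0.0, -0.0, -1.0]]
0.225 0.44 [-0.1, 0.3, 0.1, 0.005, -0.0019, 0.0012]
0.225 0.295 [-0.1, 0.3, 0.1, 0.0057, -0.0017, 0.1462]
```

View pics/s4.png

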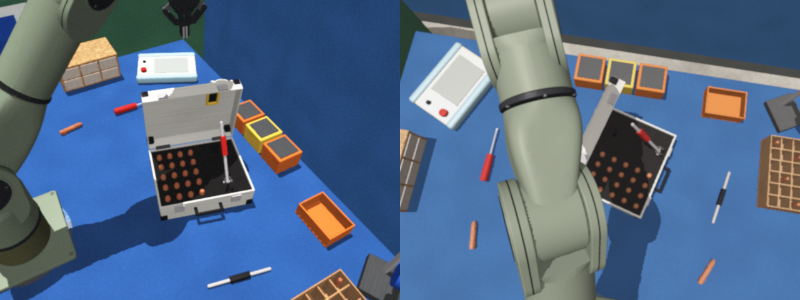

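The side view shows the rod standing (red grip at about (224,145) in the half-size picture), the lid upright and the gripper well above and behind it, with clearance all round. I'll descend behind the lid.

>>> move_arm([
  [0, 0, 0, 0.005, -0.002, 0.03, 0],
  [0, 0, 0, 0.005, -0.002, 0.06, 0],
  [0, 0, 0, 0.005, -0.002, 0.09, 0],
  [0, 0, 0, 0.005, -0.002, 0.12, 0],
  [0, 0, 0, 0.005, -0.002, 0.146, 0],
  [0, 0, 0, 0.005, -0.002, 0.146, 0],
  [0, 0, 0, 0.005, -0.002, 0.146, 0],
])

```text
clock: 8.05
ee_pos: [0.6329, 0.1552, 0.2965]
ee_rot: [[0.266, 0.964, -0.001], [0.964, -0.266, -0.001], [-0.002, -0.0, -1.0]]
wrist_force: [0.1, 0.3, 0.6]
grip_width: 0.0004
finger_force: 0.0
```

```bash
python3 - <<'E'
from h import *; from cell import sense,vision
s=sense(); print(s["clock"],np.round(s["qpos"],2),np.round(s["wrist_force"],1),(C.T@(s["ee_pos"]-O)).round(3))
cv2.imwrite("pics/s5.png",vision.get_image("side"))
E
```

```text
8.05 [-0.13  0.82 -0.41  1.06  0.3   1.31 -0.77] [0.1 0.3 0.6] [0.    0.226 0.297]
```

View pics/s5.png

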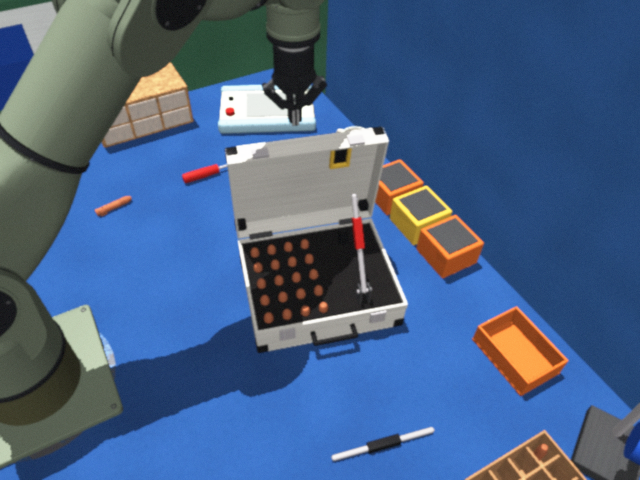

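The gripper is behind the lid with its fingers at (295,115), and nothing touches. I'll push along -tool x.

>>> move_arm([
  [0, 0, 0, -0.025, 0, 0, 0],
  [0, 0, 0, -0.045, 0, 0, 0],
  [0, 0, 0, -0.055, 0, 0, 0],
  [0, 0, 0, -0.063, 0, 0, 0],
  [0, 0, 0, -0.071, 0, 0, 0],
  [0, 0, 0, -0.08, 0, 0, 0],
  [0, 0, 0, -0.09, 0, 0, 0],
  [0, 0, 0, -0.1, 0, 0, 0],
  [0, 0, 0, -0.11, 0, 0, 0],
  [0, 0, 0, -0.12, 0, 0, 0],
])

```text
clock: 9.1
ee_pos: [0.6006, 0.0386, 0.2959]
ee_rot: [[0.267, 0.964, -0.001], [0.964, -0.267, -0.0], [-0.001, -0.0, -1.0]]
wrist_force: [0.7, 1.1, -0.1]
grip_width: -0.0003
finger_force: 0.4
```

>>> move_arm([
  [0, 0, 0, -0.008, 0, 0, 0],
  [0, 0, 0, -0.016, 0, 0, 0],
  [0, 0, 0, -0.024, 0, 0, 0],
  [0, 0, 0, -0.032, 0, 0, 0],
  [0, 0, 0, -0.038, 0, 0, 0],
  [0, 0, 0, -0.044, 0, 0, 0],
  [0, 0, 0, -0.05, 0, 0, 0],
  [0, 0, 0, -0.055, 0, 0, 0],
  [0, 0, 0, -0.06, 0, 0, 0],
  [0, 0, 0, -0.06, 0, 0, 0],
])

```text
clock: 10.1
ee_pos: [0.5847, -0.0191, 0.296]
ee_rot: [[0.268, 0.963, -0.0], [0.963, -0.268, -0.001], [-0.001, -0.0, -1.0]]
wrist_force: [1.1, 0.4, 0.2]
grip_width: -0.0002
finger_force: 0.0
```

```bash
python3 - <<'E'
from h import *; from cell import sense,vision
s=sense(); print(s["clock"],np.round(s["qpos"],2),np.round(s["wrist_force"],1),(C.T@(s["ee_pos"]-O)).round(3))
cv2.imwrite("pics/s6.png",vision.get_image("side"))
E
```

```text
10.1 [ 0.19  0.7  -0.44  1.36  0.3   1.15 -0.56] [1.1 0.4 0.2] [0.    0.045 0.296]
```

View pics/s6.png

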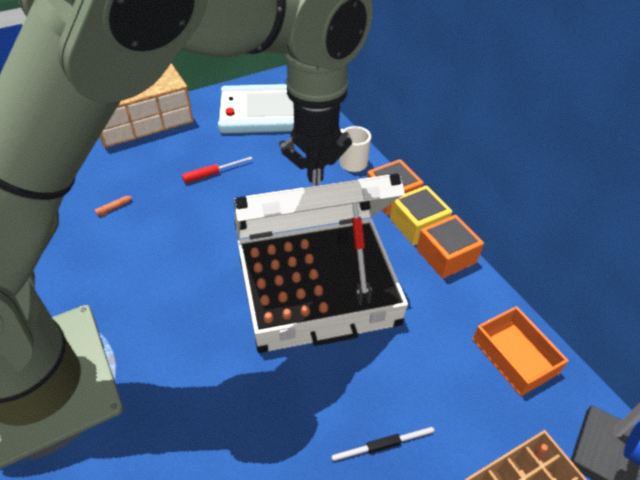

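The lid is tipping and now nearly on the rod: its front edge is at about (320,200) and the rod goes up behind it at (357,215). I'll push a little more and then wait.

>>> move_arm([
  [0, 0, 0, -0.005, 0, 0, 0],
  [0, 0, 0, -0.01, 0, 0, 0],
  [0, 0, 0, -0.015, 0, 0, 0],
  [0, 0, 0, -0.015, 0, 0, 0],
  [0, 0, 0, -0.015, 0, 0, 0],
  [0, 0, 0, -0.015, 0, 0, 0],
  [0, 0, 0, -0.015, 0, 0, 0],
  [0, 0, 0, -0.015, 0, 0, 0],
  [0, 0, 0, -0.015, 0, 0, 0],
  [0, 0, 0, -0.015, 0, 0, 0],
])

```text
clock: 11.15
ee_pos: [0.5808, -0.0328, 0.296]
ee_rot: [[0.267, 0.964, -0.0], [0.964, -0.267, -0.0], [-0.001, -0.0, -1.0]]
wrist_force: [-0.7, -0.8, 0.7]
grip_width: 0.0
finger_force: 0.0
```

>>> move_arm([
  [0, 0, 0, 0.02, 0, -0.02, 0],
  [0, 0, 0, 0.04, 0, -0.05, 0],
  [0, 0, 0, 0.06, 0, -0.09, 0],
  [0, 0, 0, 0.09, 0, -0.12, 0],
  [0, 0, 0, 0.12, 0, -0.14, 0],
  [0, 0, 0, 0.12, 0, -0.14, 0],
  [0, 0, 0, 0.12, 0, -0.14, 0],
  [0, 0, 0, 0.12, 0, -0.14, 0],
  [0, 0, 0, 0.12, 0, -0.14, 0],
  [0, 0, 0, 0.12, 0, -0.14, 0],
])

```text
clock: 12.15
ee_pos: [0.6128, 0.0822, 0.4358]
ee_rot: [[0.268, 0.963, -0.001], [0.963, -0.268, -0.001], [-0.001, -0.001, -1.0]]
wrist_force: [1.0, -0.1, -0.3]
grip_width: -0.0004
finger_force: 0.0
```

```bash
python3 - <<'E'
from h import *; from cell import sense,vision
s=sense(); print(s["clock"],np.round(s["wrist_force"],1),(C.T@(s["ee_pos"]-O)).round(3))
a=vision.get_image("side"); [vision.get_image("top") for _ in range(10)]; b=vision.get_image("side")
print("moved px",(cv2.absdiff(a,b)[150:300,200:420].max(2)>25).sum())
S=vision.get_calibration("side")
for th in(.8,.89,.98,1.05):
    r=[]
    for x in(-.15,.15):
        v=O+C@[x,.12-.24*np.cos(th)+.04*np.sin(th),.078+.24*np.sin(th)+.04*np.cos(th)];k=S["K"]@(S["R"]@v+S["t"]);r.append((k[:2]/k[2]).round(0))
    print(th,r)
cv2.imwrite("pics/s7.png",cv2.resize(b[130:370,190:430],(600,600)))
E
```

```text
12.15 [ 1.  -0.1 -0.3] [0.    0.15  0.436]
moved px 22
0.8 [array([238., 218.]), array([404., 192.])]
0.89 [array([236., 206.]), array([402., 181.])]
0.98 [array([233., 194.]), array([399., 170.])]
1.05 [array([232., 185.]), array([397., 161.])]
```

View pics/s7.png

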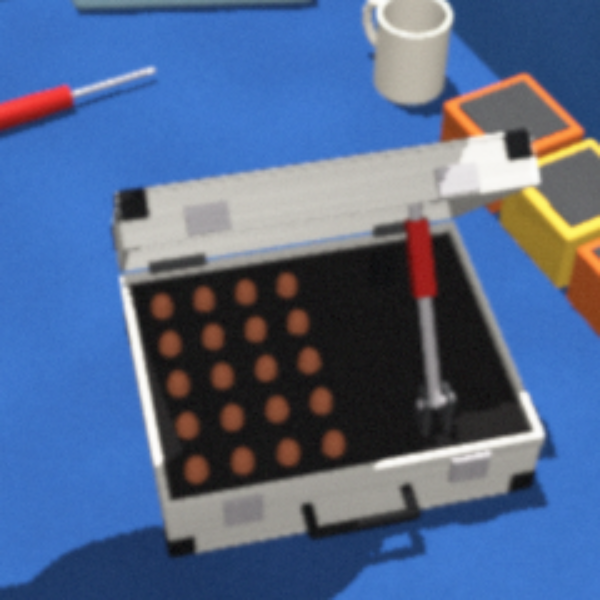

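The lid's outer corners are at (237,206) and (402,182), which matches 0.89 rad. It is still, it rests on the rod, and the arm is clear of everything, so I'll hand in.

```bash
python3 -c "
from cell import ctrl; print(ctrl.close_job())"
```

```text
the job is handed in; nothing more can be done
None
```

The prop rod is up at its stop and the lid rests still on it at about 0.89 rad; the arm is clear, I never went near the spare rod, and the job is handed in (no verdict was returned).

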